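# Check a belt tensioner's spring with a push gauge

### The arm

A 6-joint arm with a two-finger parallel gripper is mounted at the origin on the work surface. World frame = base frame: x ahead of the robot, y to its left, z up, the work surface at z = 0. Lengths are in mm, angles in rad, forces in N, time in s.
With the tool pointing down it reaches from about 350 to 975 mm from the base axis. Payload 7.1 kg.
Tool frame: the origin (TCP) lies midway between the tips of the shut fingers; the grasp point (between the pads) lies ctrl.grip_point_offset behind it (ctrl.grip_point_offset is the distance from the TCP to the grasp point, in mm); z points along the fingers, y is the line along which they close (so a half turn about z gives the same grasp; the last joint's range is limited). The gripper opens to 88 mm and grips with 3 to 60 N. Pads are 20 mm wide; open, the fingers measure 115 mm over their backs; the gripper's body (75 mm by 178 mm) begins 61 mm behind the grasp point.
Start: joints at [1.249, 0.423, 1.63, -0, 1.089, -0.019], TCP at [186.339, 596.559, 197.975] pointing down, gripper open.
Joint ranges: [-3, 3], [-0.9, 2.11], [0.09, 2.58], [-1.31, 4.45], [0.11, 2.69], [-2.54, 2.54]. Speed limits (rad/s): [2.39, 2.39, 3.01, 3.14, 3.14, 3.14].

### API

Orientations are given as a rotation vector (axis times angle).
In Python, from workcell import ctrl, get_image, close_job, finder gives the robot as it stands.
- The arm moves only by the tool servo_tool, never from a script. Its argument "deltas" is a list of rows, each a list of 2 entries, a list of its own where there are three numbers: the shift along the tool's x, y, z in mm, then the turn, a rotation vector about the tool's x, y, z in rad. A call has 1 to 5 rows; each row is the pose to reach, as a shift and turn from the pose commanded when the call began, along the tool's axes at that moment; what a row does not reach only later rows make up. A row lasts 1/12 s, in which the tool goes at most 41.7 mm and 7.16 degrees, less where a joint would pass 70% of its speed; a pose out of reach is approached as far as the arm can. A call with a gripper value outside its range is refused whole. "grip" is the closure, from -1 (fully open) to 1 (shut), so that 0 is half open, set as the call begins (left out, the last holds). The fingers move at their own pace and stop on an object; the grip force is fixed at half the most. Time passes only in rows, so rows that repeat a pose let the fingers close. It gives the time, the measured TCP pose, the force, the opening and the grip force at its end, in the units of the state.
- ctrl.get_obs(): the state, without advancing time (a new reading comes with each control period).
- get_image(name): name is "side" or "top" or "wrist"; returns a dict with "frame" (420x560x3 uint8, blue, green, red), "depth" (420x560 float32, mm along the optical axis (not along the pixel's ray), 0 where there is no reading), "K" (3x3 intrinsics, pixels), "pose" (4x4, takes a point from camera to world coordinates). Camera axes: x right, y down, z forward; pixel columns grow to the right and rows downward; lengths in mm; the calibration is good to about 2 mm. A picture is of the moment at which its call begins.
- close_job(): hands the job in; it is judged then, once.
Trained networks look in a picture, given as the dict that the camera call returned (one of the last four; its "shot" number tells which), for a name from the list of things; names that differ only in an ending like _2 or _b are one class to them, and where a whole thing is asked for, a point or a joint stands for the part that bears it (a point fixed in the world has none). Each returns a list of dicts, best first, with "score" (0 to 1); they miss things now and then, are a little off and sometimes report something else, mostly with a low value. They report only what shows in the picture. A call takes as long as a camera call. They do not tell look-alikes from the thing itself.
- finder.search_frame(query, picture): "rect" ([centre column, centre row, width, height] as shares, 0 to 1, of the picture: columns of its width, rows of its height, round what is visible of it).
- finder.silhouettes(query, picture): "mask" (420x560 bool, what is visible of it) and "rect" ([centre column, centre row, width, height] as shares, 0 to 1, of the picture: columns of its width, rows of its height, round what is visible of it).
The state is a dict: "t": time; "qpos": joint angles; "qvel": joint speeds; "joint_torque": joint torques, N m; "ee_pos": TCP position; "orientation": TCP orientation; "ft_force": force on the tool from outside, world axes, zero at the start; "moment": the same for the moment, N m; "width": finger opening in mm; "grasp_force": force on a finger pad.
Only numpy, scipy, OpenCV 4.12 (cv2) and the standard library are available. Lean on these libraries where they do the work, as an engineer would, in place of code of your own. Each camera call takes 0.05 s, during which the arm holds its last target. There are 200 camera calls.

### The job

Take the push gauge out of its stand, check it by pressing its tip lightly down on the wide sprung check post and then on the slim one. Then use the gauge's tip to press the pad of the drive's sprung tensioner arm down, well past its ratchet click, and finish while holding it down there with the upright gauge still in the gripper, so that the reading can be taken; touch the drive only with the gauge, never push anything hard, and leave the figurine, the tape roll and the jar where they are.

Things in the scene. Friction and masses are not known exactly. Their poses are not given: they have to be found in the camera images.
- gauge: Loose grey push force gauge, about 0.18 kg, standing upright in the stand: a box body 26 mm thick (own x) by 40 mm wide (own y) by 90 mm high on a thin steel stem. Origin at the lower end of the stem (the tip), own z up along the stem; stem of 9 mm diameter with a 12 mm flat foot from z = 0 to 40 mm, box body from z = 40 to 130 mm. Easily gripped across its 26 mm thickness near the middle of the box (z = 85 mm); draw it straight up more than 40 mm to clear the stand.
- gauge_tip (a point): The tip: centre of the flat lower face of the gauge's foot, 85 mm below the middle of the box body.
- stand: Fixed wooden block 60 x 70 mm, 50 mm high, with one upright hole of 17 mm diameter, 45 mm deep, in which the gauge's stem stands; the gauge's box body rests on the block's top. Origin at the centre of its underside.
- post_wide: Fixed steel check post, the low wide one: round foot of 60 mm diameter, sprung round cap of 44 mm diameter whose top is 35 mm above the bench. Origin at the centre of its underside.
- wide_top (a point): Centre of the top face of the wide post's cap.
- cap_wide (a joint): How far the wide post's cap is pressed down, m: 0 at rest, up to 0.008. The spring takes about 1 N to start and 3.3 N at the bottom; at 4 to 6 mm the check is surely made (it needs 3 mm).
- post_slim: Fixed steel check post, the tall slim one: round foot of 44 mm diameter, sprung round cap of 24 mm diameter whose top is 62 mm above the bench. Origin at the centre of its underside.
- slim_top (a point): Centre of the top face of the slim post's cap.
- cap_slim (a joint): How far the slim post's cap is pressed down, m; as for the wide post (0 to 0.008, the check needs 3 mm).
- drive: Fixed belt drive with the belt off: a grey base plate 220 x 130 x 12 mm with a motor, two bare pulleys, two upright cheeks 125 mm high, an upright strip 165 mm high with a small sprung pawl beside the pivot and the tensioner arm. Origin at the centre of its underside, 10 mm from the plate's middle (which is at own x = +10 mm); own z up; the tensioner arm points along own -x from its level pivot, which is at own (60, 0, 100) mm.
- pad (a point): Centre of the top face of the round steel push pad (32 mm diameter) at the free end of the tensioner arm, 120 mm from the pivot. At rest about 141 mm above the bench and at own x = -53 mm of the drive; it goes down and slightly away from the pivot: 28 mm down and 7 mm out at the click, 39 mm down at 0.33 rad, 50 mm down and 7 mm out at 0.42 rad, 62 mm down at the end stop.
- tensioner (a joint): Angle of the tensioner arm, rad: 0 at rest (arm rising 0.25 rad towards the pad), growing as the pad is pressed down, 0.52 at the end stop (a hard stop). The pawl clicks over its tooth at 0.24; the arm counts as well past it from 0.33 on. Force on the pad: about 4 N at first, rising to about 6 N just before the click, falling to 2 or 3 N right after it, then 5 to 8 N from 0.36 rad to the stop. It does not lock: let go, it springs back up to 0.
- figurine: Bystander: white plaster figurine on a dark wooden plinth 55 mm square, 128 mm high in all. Origin at the centre of its underside.
- tape_roll: Bystander: roll of brown tape lying flat, 100 mm diameter, 45 mm high. Origin at the centre of its underside.
- jar: Bystander: amber glass jar, 56 mm diameter, 75 mm high. Origin at the centre of its underside.
There are look-alikes about, which are no part of the job. Leave any green look-alike of the post_wide alone.

How it is judged:
By the outcome, as a careful person would: the job done as asked, in the order asked, and still so for the second after the job is handed in, while the arm keeps its last pose, push and grip.
It also fails if it takes over 54 s, if anything falls off the work surface, if the arm or the gripper's body presses on something with over 40 N, if the wrist force passes 120 N, or if a joint passes its speed limit or range.

## Working session

There is one attempt and no reset: what is moved stays moved. The work goes in short steps, Python scripts to look and compute and a tool call to move; the robot and the scene stay as the last step left them, time stands still between calls to the robot, and variables do not carry over. Pictures are saved under pics/ and viewed, at most 10 in all, crops included, and the job is handed in when it is done.

Besides the shell and the picture viewer there is one more tool, called after "Call:" by a JSON object that holds its "op" and its "data", one argument or row to a line. servo_tool: Moves the arm, as the interface text tells. Its arguments: {"type":"object","properties":{"deltas":{"type":"array","items":{"type":"array"}},"grip":{"type":"number"}},"required":["deltas"]}

```bash
mkdir -p pics; cat > h.py <<'E'
import numpy as np, cv2
from workcell import ctrl, get_image, close_job, finder
def world(p,mask=None):
    d=p["depth"]; v,u=np.nonzero((d>0) if mask is None else (mask&(d>0)))
    z=d[v,u]; K=p["K"]
    c=np.c_[(u-K[0,2])*z/K[0,0],(v-K[1,2])*z/K[1,1],z,np.ones_like(z)]
    return (c@p["pose"].T)[:,:3],u,v
E
python3 - <<'E'
from h import *
print(ctrl.get_obs(), ctrl.grip_point_offset)
ims=[]
for n in("top","side"):
    p=get_image(n); cv2.imwrite(f"pics/{n}0.png",p["frame"]); print(n,p["pose"].round(2).tolist(),p["K"].tolist())
    for q in("gauge","stand","post_wide","post_slim","drive","pad","figurine","tape_roll","jar"):
        for r in finder.silhouettes(q,p)[:3]:
            if r["score"]<.3: continue
            P,u,v=world(p,r["mask"])
            if len(P)<10: continue
            zt=np.percentile(P[:,2],97); T=P[P[:,2]>zt-6]
            print(n,q,round(r["score"],2),"px",int(u.mean()),int(v.mean()),"lo",np.percentile(P,3,axis=0).round(),"hi",np.percentile(P,97,axis=0).round(),"topmid",np.median(T,axis=0).round())
E
```

```text
{'t': 0.0, 'qpos': array([ 1.24902263e+00,  4.23856259e-01,  1.63068368e+00, -4.25921402e-05,
        1.08860246e+00, -1.90019421e-02]), 'qvel': array([ 1.33187901e-03,  4.29015726e-05, -1.63767869e-03, -5.21914604e-04,
        1.48661547e-04,  4.28863459e-04]), 'joint_torque': array([-1.31036966e-03, -5.44628584e+01, -2.73661476e+01,  6.45355205e-02,
        2.24915746e-02, -1.21996568e-04]), 'ee_pos': array([186.15438109, 596.00866545, 197.19458604]), 'orientation': array([-4.73713382e-01, -3.10544308e+00,  2.40895872e-03]), 'ft_force': array([ 0.00190759, -0.20361803,  0.22006973]), 'moment': array([ 0.05066787,  0.00460363, -0.03163679]), 'grasp_force': 0.0, 'width': 87.8200221388307} 18.700000000000003
top [[-0.03, -0.99, 0.15, 383.76], [-1.0, 0.03, -0.0, -67.74], [-0.0, -0.15, -0.99, 1329.92], [0.0, 0.0, 0.0, 1.0]] [[413.5801735066927, 0.0, 278.7176641843827], [0.0, 413.5801735066927, 213.62377182104973], [0.0, 0.0, 1.0]]
top gauge 0.76 px 165 254 lo [436. 248.   2.] hi [474. 306. 142.] topmid [453. 269. 139.]
top stand 0.53 px 175 257 lo [413. 228.   1.] hi [491. 289.  54.] to
[... 1642 characters left out ...]
.  37.] topmid [643.  51.  34.]
side post_wide 0.62 px 236 298 lo [613. 131.   5.] hi [661. 174.  37.] topmid [637. 149.  34.]
side post_slim 0.61 px 302 310 lo [446. 136.   3.] hi [482. 169.  64.] topmid [464. 152.  61.]
side drive 0.88 px 258 216 lo [ 533. -175.    6.] hi [725. -33. 155.] topmid [715. -77. 158.]
side pad 0.37 px 236 298 lo [611. 130.   1.] hi [662. 175.  37.] topmid [637. 149.  34.]
side figurine 0.72 px 204 369 lo [622. 327.   2.] hi [680. 384. 125.] topmid [653. 352. 124.]
side tape_roll 0.81 px 339 155 lo [ 402. -464.    2.] hi [ 491. -372.   46.] topmid [ 447. -421.   44.]
side jar 0.66 px 304 145 lo [ 537. -448.    7.] hi [ 586. -401.   77.] topmid [ 564. -427.   74.]
```

```bash
python3 - <<'E'
import cv2,numpy as np
for n,(x0,y0,x1,y1) in {"top":(110,120,420,330),"side":(150,110,420,410)}.items():
    a=cv2.imread(f"pics/{n}0.png")[y0:y1,x0:x1]; s=min(800/a.shape[1],600/a.shape[0]); cv2.imwrite(f"pics/{n}0c.png",cv2.resize(a,None,fx=s,fy=s)); print(n,s)
E
```

```text
top 2.5806451612903225
side 2.0
```

View pics/top0c.png

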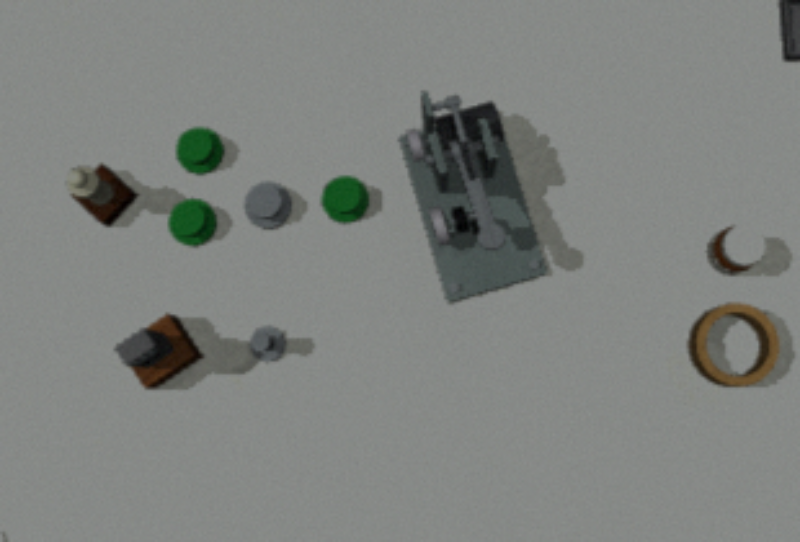

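View pics/side0c.png

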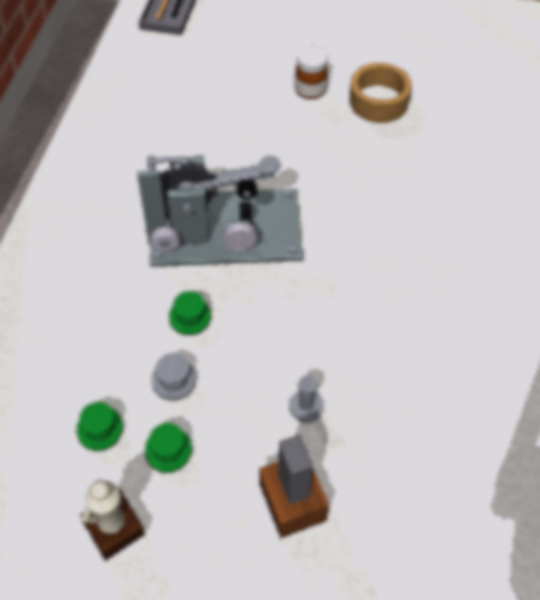

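The top picture shows the grey wide post at about full-frame (214,199) between three green look-alikes. The slim post is at (213,252), the gauge in its stand at (165,254), and the pad at (300,212). Next I'll get yaws and refine the pad.

```bash
cat >> h.py <<'E'
from scipy.spatial.transform import Rotation as Ro
def rect(P): 
    (c,s,a)=cv2.minAreaRect(P[:,:2].astype(np.float32)); return np.round(c,1),np.round(s,1),round(a,1)
def go(x,y,z,yaw,tool=None):
    """delta to TCP (x,y,z), tool down, tool-y at angle yaw(deg) (mod 180)"""
    o=ctrl.get_obs(); R=Ro.from_rotvec(o["orientation"]); M=R.as_matrix()
    cur=np.degrees(np.arctan2(M[1,1],M[0,1])); d=(yaw-cur+90)%180-90
    a=np.radians(cur+d); Y=np.array([np.cos(a),np.sin(a),0]); Z=np.array([0,0,-1.]); T=np.c_[np.cross(Y,Z),Y,Z]
    rv=Ro.from_matrix(M.T@T).as_rotvec()
    print("yaw now",cur.round(1),"turn",d.round(1),"ee",o["ee_pos"].round(1),"shift",(M.T@(np.array([x,y,z])-o["ee_pos"])).round(1),"rv",rv.round(3),"q",o["qpos"].round(2))
E
python3 - <<'E'
from h import *
for n in("top","side"):
    p=get_image(n); P,u,v=world(p)
    def sel(x0,x1,y0,y1,z0,z1): return P[(P[:,0]>x0)&(P[:,0]<x1)&(P[:,1]>y0)&(P[:,1]<y1)&(P[:,2]>z0)&(P[:,2]<z1)]
    print(n,"gauge",rect(sel(400,500,230,320,133,146)),np.median(sel(400,500,230,320,133,146),axis=0))
    print("stand",rect(sel(400,510,210,340,44,54)))
    print("wide",rect(sel(600,670,110,185,31,39)))
    print("slim",rect(sel(430,490,120,180,57,67)))
    print("plate",rect(sel(480,780,-230,0,8,16)))
    S=sel(530,600,-190,-90,130,160);print("pad",rect(S),np.median(S,axis=0))
    for zz in range(95,170,10):
        S=sel(530,760,-200,-20,zz,zz+10); 
        if len(S)>5: print(zz,len(S),rect(S))
go(455,273,250,0)
E
```

```text
top gauge (array([454.1, 269.4]), array([26.2, 39.8]), 33.7) [453.56591295 267.86186195 138.88387124]
stand (array([453.8, 269.2]), array([60.7, 70.8]), 34.5)
wide (array([635.9, 141.7]), array([39.8, 41.4]), 59.7)
slim (array([460.6, 143.8]), array([21.6, 21.3]), 21.7)
plate (array([ 607.8, -121. ]), array([301.8, 133. ]), 16.5)
pad (array([ 582. , -120.2]), array([66.5, 37.9]), 50.7) [ 573.05266002 -126.3405219   139.3170644 ]
95 43 (array([677.4, -89.7]), array([99.9, 68.6]), 68.0)
105 128 (array([670.1, -91.3]), array([95.4, 81.2]), 66.7)
115 198 (array([ 657. , -106.8]), array([156.1,  72.2]), 12.6)
125 165 (array([ 654.9, -106.9]), array([157.8,  69.9]), 11.9)
135 107 (array([629.1, -99.4]), array([169.3,  45.4]), 21.1)
145 25 (array([ 640.4, -101.5]), array([185.9,  37.9]), 16.9)
155 88 (array([700.2, -81.4]), array([60.9, 43.1]), 6.4)
165 9 (array([717.2, -63.3]), array([26.5,  6.2]), 10.0)
side gauge (array([455.7, 275.5]), array([26. , 40.2]), 32.9) [455.61269767 277.086643   138.75966937]
stand (array([456.3, 275.1]), array([60.5, 71.1]), 33.9)
wide (array([637.8, 148.5]),
[... 169 characters left out ...]
.3]), array([57.4, 33.3]), 45.0) [ 573.89431049 -120.21523797  138.46245934]
95 102 (array([683.2, -72.4]), array([104.2,  44.9]), 9.1)
105 191 (array([664.3, -92.7]), array([152.6,  73. ]), 16.4)
115 339 (array([ 652.1, -103. ]), array([177. ,  74.4]), 13.0)
125 239 (array([ 650.8, -101.1]), array([180.6,  69.5]), 11.9)
135 151 (array([643.9, -90.3]), array([190.7,  48.6]), 18.6)
145 49 (array([646.5, -98.1]), array([191.2,  29.8]), 22.7)
155 110 (array([703.9, -73.9]), array([60.3, 44.4]), 5.2)
165 7 (array([714.3, -58.6]), array([15.9,  3.5]), 12.6)
yaw now 72.7 turn -72.7 ee [186.3 596.5 198. ] shift [-352.9 -228.7  -52. ] rv [-0.     0.     1.268] q [ 1.25  0.42  1.63  0.    1.09 -0.02]
```

Call:
{"op": "servo_tool", "data": {
  "deltas": [
    [[-33,-22,-15],[0,0,0]],
    [[-66,-43,-30],[0,0,0]],
    [[-99,-65,-40],[0,0,0]],
    [[-132,-86,-50],[0,0,0]],
    [[-165,-107,-52],[0,0,0]]
  ],
  "grip": -0.3
}}

```text
t: 1.52
ee_pos: [313.3, 444.6, 251.9]
orientation: [0.473, 3.104, 0.004]
ft_force: [0.6, 0.3, -0.4]
width: 59.1
grasp_force: 0.0
```

Call:
{"op": "servo_tool", "data": {
  "deltas": [
    [[-34,-22,0],[0,0,0.12]],
    [[-68,-44,0],[0,0,0.24]],
    [[-102,-66,0],[0,0,0.36]],
    [[-136,-88,0],[0,0,0.48]],
    [[-165,-107,0],[0,0,0.6]]
  ]
}}

```text
t: 1.93
ee_pos: [438.8, 291.8, 250.3]
orientation: [1.379, 2.822, 0.001]
ft_force: [0.2, 0.3, 0.3]
width: 57.2
grasp_force: 0.0
```

```bash
python3 - <<'E'
from h import *
go(455,272.5,230,33.7)
p=get_image("wrist"); cv2.imwrite("pics/w1.png",p["frame"]); print(p["pose"].round(2).tolist())
P,u,v=world(p)
def sel(x0,x1,y0,y1,z0,z1): return P[(P[:,0]>x0)&(P[:,0]<x1)&(P[:,1]>y0)&(P[:,1]<y1)&(P[:,2]>z0)&(P[:,2]<z1)]
for nm,b in dict(gauge=(400,510,220,330,133,146),stand=(400,510,210,340,44,54),slim=(430,490,120,180,57,67),wide=(600,670,110,185,31,39)).items():
    S=sel(*b); print(nm,len(S), rect(S) if len(S)>5 else "")
go(455,272.5,230,33.7)
E
```

```text
yaw now 37.9 turn -4.2 ee [438.8 291.8 250.3] shift [-25.2   0.9  20.3] rv [0.001 0.    0.073] q [ 0.56  0.22  1.8  -0.    1.13 -0.1 ]
[[0.79, 0.59, 0.17, 391.64], [0.61, -0.76, -0.22, 353.09], [0.0, 0.28, -0.96, 436.14], [0.0, 0.0, 0.0, 1.0]]
gauge 820 (array([455.7, 272.9]), array([25.9, 39.8]), 32.7)
stand 1280 (array([456.1, 272.3]), array([60. , 70.6]), 32.8)
slim 65 (array([469.1, 150. ]), array([ 8. , 21.3]), 26.3)
wide 0 
yaw now 37.4 turn -3.7 ee [441.9 288.4 250.3] shift [-20.5   0.7  20.4] rv [0.001 0.003 0.064] q [ 0.56  0.22  1.79 -0.    1.13 -0.09]
```

View pics/w1.png

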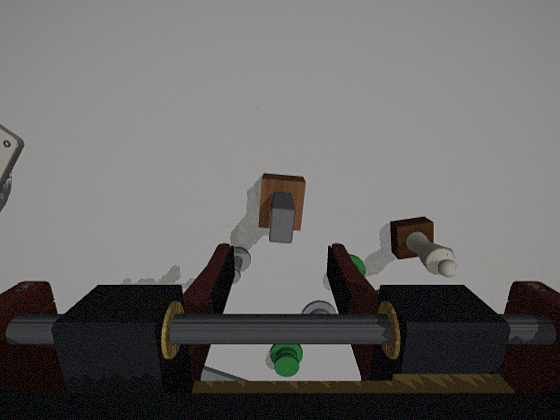

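Call:
{"op": "servo_tool", "data": {
  "deltas": [
    [[-10,0,20],[0,0,0.05]],
    [[-21,0.5,45],[0,0,0.075]],
    [[-21,0.5,60],[0,0,0.075]],
    [[-21,0.5,60],[0,0,0.075]],
    [[-21,0.5,60],[0,0,0.075]]
  ]
}}

```text
t: 2.4
ee_pos: [450.6, 277.5, 189.6]
orientation: [-1.475, -2.773, 0.002]
ft_force: [0.2, 0.7, 0.2]
width: 56.9
grasp_force: 0.0
```

```bash
python3 - <<'E'
from h import *
go(455.7,272.8,76,33)
E
```

```text
yaw now 34.0 turn -1.0 ee [450.6 277.5 189.6] shift [ -6.8   1.8 113.6] rv [-0.002 -0.     0.017] q [ 0.53  0.29  1.85  0.    1.   -0.06]
```

Call:
{"op": "servo_tool", "data": {
  "deltas": [
    [[-7,1.8,15],[0,0,0.017]],
    [[-7,1.8,40],[0,0,0.017]],
    [[-7,1.8,70],[0,0,0.017]],
    [[-7,1.8,100],[0,0,0.017]],
    [[-7,1.8,113.5],[0,0,0.017]]
  ]
}}

```text
t: 2.82
ee_pos: [455.6, 273.1, 75.0]
orientation: [-1.497, -2.761, 0.002]
ft_force: [-0.2, -0.9, -0.9]
width: 56.9
grasp_force: 0.0
```

Call:
{"op": "servo_tool", "data": {
  "deltas": [
    [[0,0,0],[0,0,0]],
    [[0,0,0],[0,0,0]],
    [[0,0,0],[0,0,0]],
    [[0,0,0],[0,0,0]],
    [[0,0,0],[0,0,0]]
  ],
  "grip": 1
}}

```text
t: 3.23
ee_pos: [457.2, 273.5, 78.0]
orientation: [1.498, 2.76, 0.004]
ft_force: [-0.6, -0.3, 0.2]
width: 27.4
grasp_force: 0.3
```

Call:
{"op": "servo_tool", "data": {
  "deltas": [
    [[0,0,0],[0,0,0]],
    [[0,0,0],[0,0,0]],
    [[0,0,0],[0,0,0]]
  ]
}}

```text
t: 3.48
ee_pos: [457.2, 273.5, 77.9]
orientation: [1.499, 2.76, 0.003]
ft_force: [-0.3, -0.1, 8.0]
width: 25.8
grasp_force: 30.0
```

Call:
{"op": "servo_tool", "data": {
  "deltas": [
    [[0,0,-10],[0,0,0]],
    [[0,0,-25],[0,0,0]],
    [[0,0,-45],[0,0,0]],
    [[0,0,-65],[0,0,0]],
    [[0,0,-80],[0,0,0]]
  ]
}}

```text
t: 3.9
ee_pos: [456.6, 273.0, 158.6]
orientation: [1.499, 2.76, 0.002]
ft_force: [1.2, 0.2, -1.6]
width: 25.8
grasp_force: 30.0
```

Call:
{"op": "servo_tool", "data": {
  "deltas": [
    [[0,0,-10],[0,0,0]],
    [[0,0,-10],[0,0,0]],
    [[0,0,-10],[0,0,0]]
  ]
}}

```text
t: 4.15
ee_pos: [456.4, 272.9, 166.9]
orientation: [1.499, 2.76, 0.001]
ft_force: [0.1, 0.1, -1.4]
width: 25.9
grasp_force: 30.0
```

```bash
python3 - <<'E'
from h import *
o=ctrl.get_obs(); print(o["ft_force"],o["width"],o["ee_pos"],o["orientation"])
for n in("side","top"):
    p=get_image(n); P,u,v=world(p)
    x,y,z=o["ee_pos"]; 
    S=P[(abs(P[:,0]-x)<40)&(abs(P[:,1]-y)<40)&(P[:,2]>z-60)&(P[:,2]<z-25)]  # stem/low body
    print(n,len(S),S[:,2].min() if len(S) else 0)
    for z0 in (-70,-60,-50,-40,-30,-20,-10):
        q=P[(abs(P[:,0]-x)<35)&(abs(P[:,1]-y)<35)&(P[:,2]>z+z0)&(P[:,2]<z+z0+10)]
        if len(q)>2: print(z0,len(q),np.median(q,axis=0).round(1),np.ptp(q[:,0]).round(),np.ptp(q[:,1]).round())
    if n=="side":
        c=np.linalg.inv(p["pose"])@np.array([x,y,z-30,1]); q=p["K"]@c[:3]; a,b=(q[:2]/q[2]).astype(int); print(a,b)
        cv2.imwrite("pics/g1.png",cv2.resize(p["frame"][max(b-75,0):b+75,a-100:a+100],None,fx=4,fy=4,interpolation=2))
go(637,145,160,33)
E
```

```text
[ 0.08270219  0.14748726 -1.37655645] 25.892454541843406 [456.36903643 272.92241737 166.86811081] [1.49871688e+00 2.76045608e+00 1.23648253e-03]
side 4 140.25056885797903
-70 5 [456.2 280.1  99.8] 9.0 4.0
-30 17 [452.1 290.  143.4] 35.0 25.0
-20 32 [451.2 292.  150.9] 34.0 19.0
-10 30 [451.4 290.4 160.8] 31.0 16.0
296 335
top 2 139.21081476105792
-30 5 [461.7 253.  143. ] 20.0 10.0
-20 9 [458.2 250.2 151.6] 23.0 10.0
-10 8 [464.8 253.2 160.9] 23.0 12.0
yaw now 33.0 turn -0.0 ee [455.6 272.5 165.6] shift [-205.7   82.7    5.5] rv [-0.002 -0.     0.   ] q [ 0.52  0.33  1.86 -0.    0.95 -0.06]
```

View pics/g1.png

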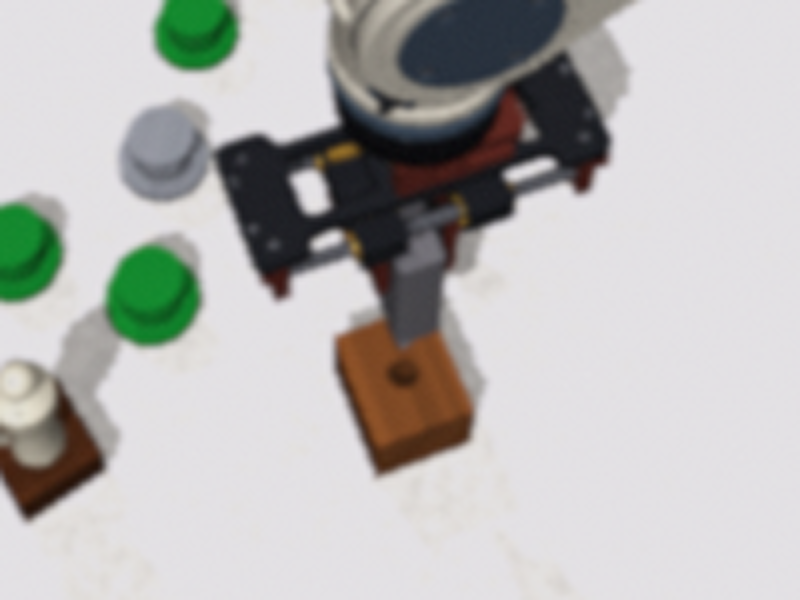

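Gauge hangs upright between the fingers, clear of the stand hole (at about (403,373) in the crop). I'll go to the grey wide post next.

Call:
{"op": "servo_tool", "data": {
  "deltas": [
    [[-20,8,0],[0,0,0]],
    [[-58,23,0],[0,0,0]],
    [[-96,38.5,0],[0,0,0]],
    [[-134,54,5],[0,0,0]],
    [[-170,68,10],[0,0,0]]
  ]
}}

```text
t: 4.67
ee_pos: [607.0, 166.0, 155.2]
orientation: [-1.498, -2.76, 0.001]
ft_force: [0.6, 0.7, -2.5]
width: 25.6
grasp_force: 30.0
```

Call:
{"op": "servo_tool", "data": {
  "deltas": [
    [[-20,8,10],[0,0,0]],
    [[-36,14.5,20],[0,0,0]],
    [[-36,14.5,30],[0,0,0]],
    [[-36,14.5,35],[0,0,0]],
    [[-36,14.5,35],[0,0,0]]
  ]
}}

```text
t: 5.08
ee_pos: [635.2, 145.1, 118.7]
orientation: [-1.497, -2.757, 0.005]
ft_force: [-0.5, 0.8, -2.5]
width: 25.8
grasp_force: 30.0
```

```bash
python3 - <<'E'
from h import *
go(637,145,103,33)
p=get_image("wrist"); cv2.imwrite("pics/w2.png",p["frame"])
P,u,v=world(p)
def sel(x0,x1,y0,y1,z0,z1): return P[(P[:,0]>x0)&(P[:,0]<x1)&(P[:,1]>y0)&(P[:,1]<y1)&(P[:,2]>z0)&(P[:,2]<z1)]
S=sel(600,675,110,185,31,39); print(len(S),rect(S) if len(S)>5 else 0)
go(637,145,103,33); print(ctrl.get_obs()["ft_force"])
E
```

```text
yaw now 33.0 turn -0.0 ee [635.2 145.1 118.7] shift [-1.1  1.5 15.7] rv [-0.005 -0.002  0.   ] q [ 0.21  0.56  1.62  0.    0.98 -0.37]
694 (array([636. , 151.4]), array([42.9, 30.2]), 22.3)
yaw now 33.0 turn -0.0 ee [635.8 145.6 120. ] shift [-1.2  0.8 17. ] rv [-0.003 -0.001  0.001] q [ 0.21  0.55  1.61  0.    0.98 -0.37]
[-0.8669569   0.3917403  -1.26358603]
```

View pics/w2.png

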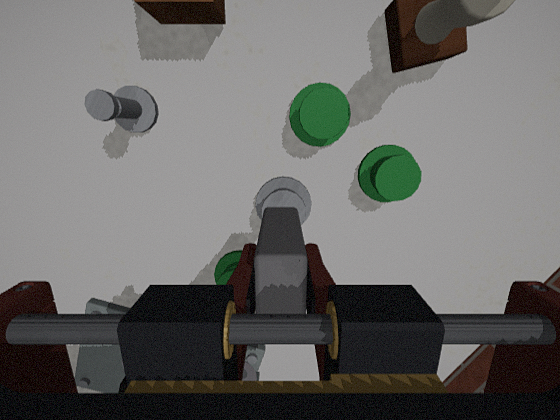

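The gauge is over the grey post (rim visible around (283,205)), so I'll press it.

Call:
{"op": "servo_tool", "data": {
  "deltas": [
    [[-1,1,6],[0,0,0]],
    [[-1,1,12],[0,0,0]],
    [[-1,1,15],[0,0,0]],
    [[-1,1,18],[0,0,0]],
    [[-1,1,18],[0,0,0]]
  ]
}}

```text
t: 5.55
ee_pos: [638.7, 145.0, 103.0]
orientation: [-1.498, -2.761, 0.001]
ft_force: [-0.1, 0.5, -0.9]
width: 26.2
grasp_force: 30.0
```

Call:
{"op": "servo_tool", "data": {
  "deltas": [
    [[0,0,1],[0,0,0]],
    [[0,0,2],[0,0,0]],
    [[0,0,2],[0,0,0]]
  ]
}}

```text
t: 5.8
ee_pos: [639.2, 144.9, 101.6]
orientation: [1.499, 2.761, 0.0]
ft_force: [0.1, 0.6, -0.9]
width: 25.7
grasp_force: 30.0
```

```bash
python3 - <<'E'
from h import *
print(ctrl.get_obs()["ft_force"]); p=get_image("wrist"); P,u,v=world(p); print(ctrl.get_obs()["ft_force"],ctrl.get_obs()["ee_pos"])
S=P[(abs(P[:,0]-462)<30)&(abs(P[:,1]-147)<30)&(P[:,2]>57)&(P[:,2]<68)]; print("slim",rect(S),len(S),np.median(S,axis=0))
p=get_image("side")
P,u,v=world(p); S=P[(abs(P[:,0]-637)<26)&(abs(P[:,1]-150)<26)&(P[:,2]>20)&(P[:,2]<42)]; print(len(S),np.percentile(S[:,2],[50,80,90]))
E
```

```text
[ 0.0738519   0.5827069  -0.85682575]
[-0.6283286   0.50721359 -1.41281894] [639.22003182 144.8874406  101.70940043]
slim (array([463.3, 146.2]), array([23.7, 23.3]), 43.0) 953 [464.2244465  146.9350855   61.21794054]
166 [32.22996025 34.96424252 36.01266078]
```

Call:
{"op": "servo_tool", "data": {
  "deltas": [
    [[0,0,1],[0,0,0]],
    [[0,0,2],[0,0,0]],
    [[0,0,2],[0,0,0]]
  ]
}}

```text
t: 6.15
ee_pos: [639.3, 144.9, 99.5]
orientation: [1.499, 2.761, 0.0]
ft_force: [0.0, 0.9, -0.2]
width: 25.6
grasp_force: 30.0
```

Call:
{"op": "servo_tool", "data": {
  "deltas": [
    [[0,0,1],[0,0,0]],
    [[0,0,1.5],[0,0,0]],
    [[0,0,1.5],[0,0,0]]
  ]
}}

```text
t: 6.4
ee_pos: [639.3, 144.8, 98.0]
orientation: [1.499, 2.761, 0.0]
ft_force: [1.2, -0.8, 0.6]
width: 26.0
grasp_force: 30.0
```

Call:
{"op": "servo_tool", "data": {
  "deltas": [
    [[0,0,1],[0,0,0]],
    [[0,0,1],[0,0,0]],
    [[0,0,1],[0,0,0]]
  ]
}}

```text
t: 6.65
ee_pos: [639.3, 144.8, 97.1]
orientation: [1.499, 2.761, 0.0]
ft_force: [-0.1, 0.2, 0.4]
width: 25.6
grasp_force: 30.0
```

```bash
python3 - <<'E'
from h import *
f=[]
for i in range(4):
    p=get_image("side"); o=ctrl.get_obs(); f.append(np.r_[o["ft_force"],o["ee_pos"]])
print(np.mean(f,0).round(2))
P,u,v=world(p); S=P[(abs(P[:,0]-637)<26)&(abs(P[:,1]-150)<26)&(P[:,2]>20)&(P[:,2]<42)]; print(len(S),np.percentile(S[:,2],[50,80,90]))
c=np.linalg.inv(p["pose"])@np.array([639,145,40,1]); q=p["K"]@c[:3]; a,b=(q[:2]/q[2]).astype(int)
cv2.imwrite("pics/s2.png",cv2.resize(p["frame"][b-50:b+40,a-60:a+60],None,fx=6,fy=6,interpolation=2))
E
```

```text
[4.9000e-01 6.2000e-01 1.0200e+00 6.3927e+02 1.4483e+02 9.7090e+01]
169 [28.28576323 30.62996351 31.60299172]
```

View pics/s2.png

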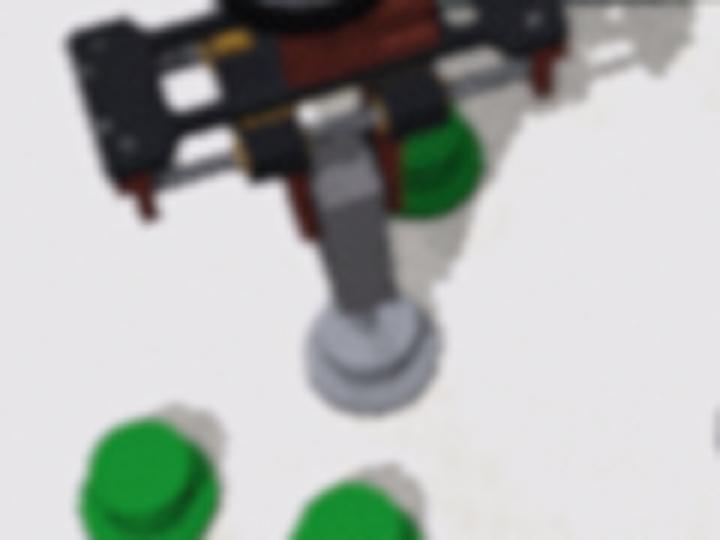

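The picture shows the stem on the grey cap, with the cap 4.3 mm lower than before and force up about 2.5 N. The wide check is made.

Call:
{"op": "servo_tool", "data": {
  "deltas": [
    [[0,0,-8],[0,0,0]],
    [[0,0,-20],[0,0,0]],
    [[0,0,-35],[0,0,0]],
    [[0,0,-50],[0,0,0]],
    [[0,0,-60],[0,0,0]]
  ]
}}

```text
t: 7.27
ee_pos: [639.6, 144.8, 159.3]
orientation: [1.498, 2.76, 0.001]
ft_force: [0.2, -0.5, -1.5]
width: 25.7
grasp_force: 30.0
```

```bash
python3 - <<'E'
from h import *
go(463,146.3,140,33)
E
```

```text
yaw now 33.0 turn -0.0 ee [639.6 144.8 159.3] shift [  97.4 -147.3   19. ] rv [0.001 0.001 0.   ] q [ 0.2   0.51  1.59 -0.    1.04 -0.37]
```

Call:
{"op": "servo_tool", "data": {
  "deltas": [
    [[10,-15,0],[0,0,0]],
    [[29,-44,0],[0,0,0]],
    [[49,-74,0],[0,0,0]],
    [[70,-106,0],[0,0,0]],
    [[88,-133,0],[0,0,0]]
  ]
}}

```text
t: 7.68
ee_pos: [476.9, 145.8, 157.3]
orientation: [-1.499, -2.76, 0.001]
ft_force: [-0.3, 0.6, -0.4]
width: 25.9
grasp_force: 30.0
```

Call:
{"op": "servo_tool", "data": {
  "deltas": [
    [[6,-10,0],[0,0,0]],
    [[9.4,-14.3,5],[0,0,0]],
    [[9.4,-14.3,14],[0,0,0]],
    [[9.4,-14.3,18],[0,0,0]],
    [[9.4,-14.3,18],[0,0,0]]
  ]
}}

```text
t: 8.1
ee_pos: [463.4, 146.2, 137.9]
orientation: [-1.499, -2.76, 0.001]
ft_force: [0.3, 0.1, -1.1]
width: 26.3
grasp_force: 30.0
```

```bash
python3 - <<'E'
from h import *
for n in ("wrist","side","top"):
    p=get_image(n); P,u,v=world(p); S=P[(abs(P[:,0]-463)<26)&(abs(P[:,1]-147)<26)&(P[:,2]>57)&(P[:,2]<66)]; print(n,len(S),rect(S) if len(S)>4 else 0, np.median(S,axis=0))
print(ctrl.get_obs()["ft_force"])
go(463,146.3,124,33)
E
```

```text
wrist 129 (array([458.8, 153.5]), array([20.8,  6.5]), 31.2) [458.12094863 153.31389602  60.95385724]
side 51 (array([463.1, 150.6]), array([19.7, 20.1]), 10.8) [462.05164372 152.86736759  61.14278609]
top 0 0 [nan nan nan]
[-0.69369592 -0.25656674 -2.1746699 ]
yaw now 33.0 turn 0.0 ee [463.5 146.3 138.6] shift [ 0.3 -0.4 14.6] rv [-0. -0. -0.] q [ 0.28  0.31  1.98 -0.    0.86 -0.29]
  return _methods._mean(a, axis=axis, dtype=dtype,
  ret = um.true_divide(
```

Call:
{"op": "servo_tool", "data": {
  "deltas": [
    [[0,0,4],[0,0,0]],
    [[0,0,7],[0,0,0]],
    [[0,0,10],[0,0,0]],
    [[0,0,12],[0,0,0]],
    [[0,0,12],[0,0,0]]
  ]
}}

```text
t: 8.67
ee_pos: [462.6, 146.2, 126.7]
orientation: [1.499, 2.761, -0.0]
ft_force: [0.6, 0.0, -1.2]
width: 25.7
grasp_force: 30.0
```

Call:
{"op": "servo_tool", "data": {
  "deltas": [
    [[0,0,1.5],[0,0,0]],
    [[0,0,3],[0,0,0]],
    [[0,0,3],[0,0,0]],
    [[0,0,3],[0,0,0]]
  ]
}}

```text
t: 9.0
ee_pos: [462.6, 146.3, 124.1]
orientation: [1.499, 2.761, 0.0]
ft_force: [1.1, 0.6, 0.9]
width: 25.8
grasp_force: 30.0
```

```bash
python3 - <<'E'
from h import *
f=[]
for i in range(4):
    p=get_image(("wrist","side")[i%2]); o=ctrl.get_obs(); f.append(np.r_[o["ft_force"],o["ee_pos"]])
    P,u,v=world(p); S=P[(abs(P[:,0]-463)<26)&(abs(P[:,1]-147)<26)&(P[:,2]>50)&(P[:,2]<66)]; print(len(S),np.median(S,axis=0))
print(np.mean(f,0).round(2))
E
```

```text
84 [457.37737033 154.5015944   55.00758113]
51 [462.27697159 153.67224758  55.98588471]
85 [457.50457293 154.68511439  54.6340409 ]
53 [462.33726004 153.18713086  55.25220988]
[ 2.4000e-01 -6.8000e-01  6.4000e-01  4.6264e+02  1.4626e+02  1.2412e+02]
```

Both cameras show the slim cap about 5–6 mm down, so that check is made. Next I lift and go to the drive's pad, estimated at (569,-127).

Call:
{"op": "servo_tool", "data": {
  "deltas": [
    [[0,0,-8],[0,0,0]],
    [[0,0,-25],[0,0,0]],
    [[0,0,-50],[0,0,0]],
    [[0,0,-80],[0,0,0]],
    [[0,0,-110],[0,0,0]]
  ]
}}

```text
t: 9.62
ee_pos: [461.5, 146.1, 235.1]
orientation: [-1.498, -2.76, 0.002]
ft_force: [0.8, 1.0, -2.6]
width: 25.9
grasp_force: 30.0
```

Call:
{"op": "servo_tool", "data": {
  "deltas": [
    [[-20,-4,0],[0,0,0]],
    [[-56,-11,0],[0,0,0]],
    [[-92,-19,0],[0,0,0]],
    [[-128,-27,0],[0,0,0]],
    [[-164,-34,0],[0,0,0]]
  ]
}}

```text
t: 10.03
ee_pos: [523.1, -11.2, 234.5]
orientation: [-1.498, -2.761, -0.0]
ft_force: [1.4, 0.5, -2.1]
width: 26.0
grasp_force: 30.0
```

Call:
{"op": "servo_tool", "data": {
  "deltas": [
    [[-30,-6,0],[0,0,0]],
    [[-50,-11,0],[0,0,0]],
    [[-65,-14,0],[0,0,0]],
    [[-70,-15,0],[0,0,0]],
    [[-70,-15,0],[0,0,0]]
  ]
}}

```text
t: 10.45
ee_pos: [548.8, -77.2, 233.9]
orientation: [-1.501, -2.759, -0.0]
ft_force: [-0.4, -0.3, -2.4]
width: 25.9
grasp_force: 30.0
```

```bash
python3 - <<'E'
from h import *
p=get_image("wrist"); cv2.imwrite("pics/w3.png",p["frame"]); P,u,v=world(p)
S=P[(P[:,0]>535)&(P[:,0]<605)&(P[:,1]>-165)&(P[:,1]<-90)&(P[:,2]>132)&(P[:,2]<150)]; print("pad",len(S),rect(S) if len(S)>4 else 0)
S=P[(P[:,0]>480)&(P[:,0]<780)&(P[:,1]>-230)&(P[:,1]<0)&(P[:,2]>8)&(P[:,2]<16)]; print("plate",rect(S) if len(S)>4 else 0)
go(569,-127,220,33)
E
```

```text
pad 53 (array([592.9, -93.5]), array([ 6.5, 13.2]), 88.9)
plate (array([ 631. , -112.5]), array([219.4, 130.1]), 14.8)
yaw now 33.0 turn 0.0 ee [548.5 -76.3 233.9] shift [-53.7 -10.4  13.8] rv [-0.    -0.001 -0.001] q [-0.16  0.28  1.76  0.    1.11 -0.74]
```

View pics/w3.png

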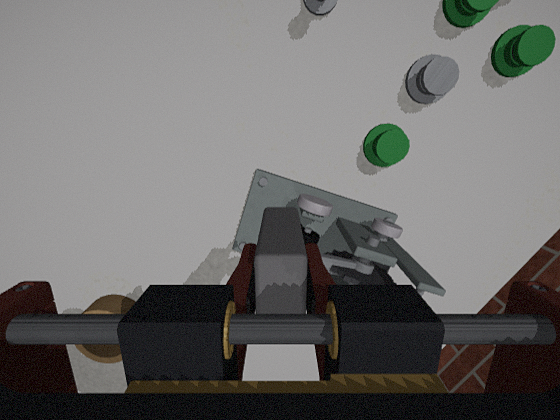

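The wrist picture shows the drive plate, with the pad hidden behind the gauge near (283,290). The plate puts the pad at about (570,-128), which agrees with the other cameras. I'll move above it.

Call:
{"op": "servo_tool", "data": {
  "deltas": [
    [[-20,-4,0],[0,0,0]],
    [[-45,-9,0],[0,0,0]],
    [[-54.5,-11,8],[0,0,0]],
    [[-54.5,-11,16],[0,0,0]],
    [[-54.5,-11,16],[0,0,0]]
  ]
}}

```text
t: 10.92
ee_pos: [567.5, -127.0, 215.6]
orientation: [-1.497, -2.757, 0.001]
ft_force: [-1.9, -0.0, -2.4]
width: 25.9
grasp_force: 30.0
```

```bash
python3 - <<'E'
from h import *
f=[];ims=[]
for n in("side","top","wrist"):
    p=get_image(n); o=ctrl.get_obs(); f.append(np.r_[o["ft_force"],o["ee_pos"]])
    if n!="wrist":
        c=np.linalg.inv(p["pose"])@np.array([569,-128,150,1]); q=p["K"]@c[:3]; a,b=(q[:2]/q[2]).astype(int)
        ims.append(cv2.resize(p["frame"][b-50:b+50,a-40:a+40],None,fx=5,fy=5,interpolation=2))
        P,u,v=world(p); S=P[(P[:,0]>540)&(P[:,0]<600)&(P[:,1]>-165)&(P[:,1]<-90)&(P[:,2]>132)&(P[:,2]<150)]; print("pad",len(S),rect(S) if len(S)>4 else 0)
cv2.imwrite("pics/pad1.png",np.hstack(ims)); print(np.mean(f,0).round(2)); go(568.5,-128.3,207,33)
E
```

```text
pad 93 (array([ 579.3, -113.7]), array([56.4, 30.7]), 51.4)
pad 26 (array([589.8, -97.5]), array([21.4, 12.9]), 13.1)
[ 7.5000e-01 -2.7000e-01 -1.7800e+00  5.6813e+02 -1.2687e+02  2.1697e+02]
yaw now 33.1 turn -0.1 ee [ 568.6 -127.   217.6] shift [-1.1 -0.8 10.6] rv [-0.001 -0.001  0.001] q [-0.24  0.34  1.71  0.    1.1  -0.82]
```

View pics/pad1.png

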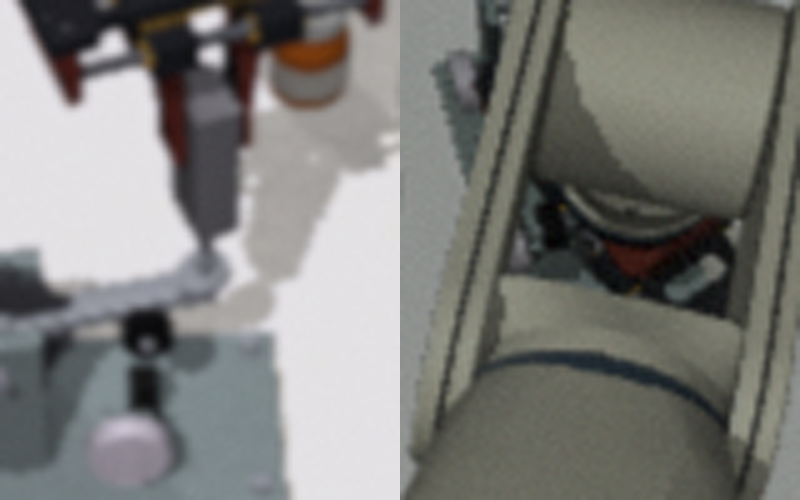

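Call:
{"op": "servo_tool", "data": {
  "deltas": [
    [[-1,-0.8,4],[0,0,0]],
    [[-1,-0.8,8],[0,0,0]],
    [[-1,-1,10],[0,0,0]],
    [[-0.7,-1.7,12],[0,0,0]],
    [[-0.5,-2.4,14],[0,0,0]]
  ]
}}

```text
t: 11.48
ee_pos: [567.8, -129.9, 204.2]
orientation: [1.499, 2.76, 0.001]
ft_force: [0.5, 0.5, 1.9]
width: 26.1
grasp_force: 30.0
```

Call:
{"op": "servo_tool", "data": {
  "deltas": [
    [[0,0,0],[0,0,0]],
    [[0,0,0],[0,0,0]]
  ]
}}

```text
t: 11.65
ee_pos: [567.7, -130.0, 204.1]
orientation: [1.499, 2.761, 0.001]
ft_force: [1.2, 1.7, 1.9]
width: 26.1
grasp_force: 30.0
```

```bash
python3 - <<'E'
from h import *
f=[]
for i in range(3):
    p=get_image("side"); o=ctrl.get_obs(); f.append(np.r_[o["ft_force"],o["ee_pos"],o["width"]])
print(np.mean(f,0).round(2),o["moment"])
P,u,v=world(p); S=P[(P[:,0]>540)&(P[:,0]<590)&(P[:,1]>-155)&(P[:,1]<-105)&(P[:,2]>115)&(P[:,2]<150)]; print(np.median(S,axis=0))
E
```

```text
[ 2.0000e-02  2.2900e+00  2.0900e+00  5.6777e+02 -1.2995e+02  2.0418e+02
  2.5870e+01] [ 0.50130168  0.0331036  -0.0408589 ]
[ 571.24724744 -120.33742096  132.72842883]
```

Call:
{"op": "servo_tool", "data": {
  "deltas": [
    [[0.2,-0.9,2.5],[0,0,0]],
    [[0.4,-1.6,5],[0,0,0]],
    [[0.6,-2.3,7.5],[0,0,0]],
    [[0.8,-2.9,10],[0,0,0]],
    [[0.9,-3.3,12.5],[0,0,0]]
  ]
}}

```text
t: 12.22
ee_pos: [564.8, -131.1, 191.6]
orientation: [1.499, 2.76, 0.001]
ft_force: [0.6, 3.7, 7.3]
width: 26.1
grasp_force: 30.0
```

Call:
{"op": "servo_tool", "data": {
  "deltas": [
    [[0.1,-0.4,2],[0,0,0]],
    [[0.2,-0.7,4],[0,0,0]],
    [[0.3,-0.9,6],[0,0,0]],
    [[0.4,-1.2,8],[0,0,0]],
    [[0.5,-1.4,10],[0,0,0]]
  ]
}}

```text
t: 12.63
ee_pos: [563.2, -131.5, 181.6]
orientation: [1.499, 2.76, 0.001]
ft_force: [1.6, 2.9, 3.8]
width: 25.7
grasp_force: 30.0
```

```bash
python3 - <<'E'
from h import *
f=[]
for i in range(2):
    p=get_image("side"); o=ctrl.get_obs(); f.append(np.r_[o["ft_force"],o["ee_pos"],o["width"]])
print(np.mean(f,0).round(2),o["moment"],o["orientation"])
P,u,v=world(p); S=P[(P[:,0]>540)&(P[:,0]<590)&(P[:,1]>-155)&(P[:,1]<-105)&(P[:,2]>85)&(P[:,2]<140)]; print(len(S),np.percentile(S[:,2],[10,30,50,70]))
c=np.linalg.inv(p["pose"])@np.array([565,-129,120,1]); q=p["K"]@c[:3]; a,b=(q[:2]/q[2]).astype(int)
cv2.imwrite("pics/pad2.png",cv2.resize(p["frame"][b-50:b+50,a-60:a+60],None,fx=6,fy=6,interpolation=2))
E
```

```text
[   1.28    0.65    2.02  562.87 -131.64  181.06   26.07] [ 0.40378084 -0.50647008  0.03310464] [ 1.49871138e+00  2.76093159e+00 -6.90561341e-04]
128 [101.7310181  107.1236147  110.9823136  112.94451204]
```

View pics/pad2.png

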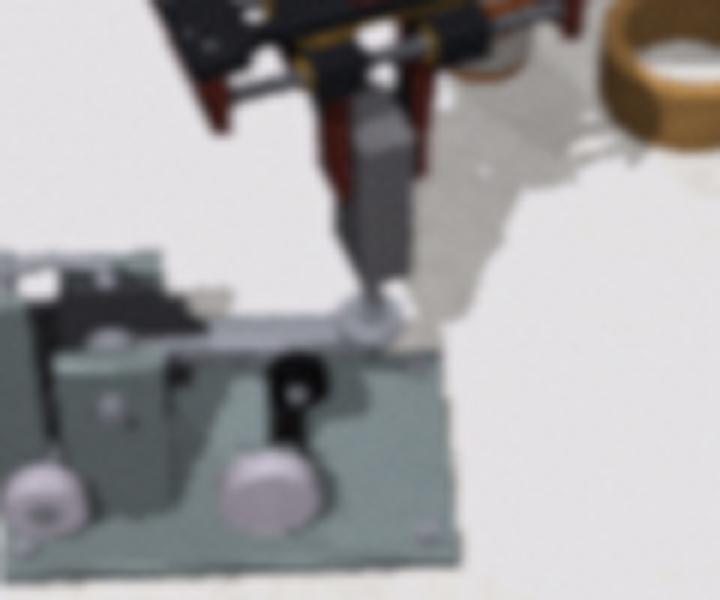

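The tip stands on the middle of the pad, with the arm nearly level. The force has dropped from about 9 N to about 4 N, so the click is at hand. I'll go on down to about 0.4 rad.

Call:
{"op": "servo_tool", "data": {
  "deltas": [
    [[0.1,-0.2,2],[0,0,0]],
    [[0.1,-0.4,4],[0,0,0]],
    [[0.2,-0.5,6],[0,0,0]],
    [[0.2,-0.6,8],[0,0,0]],
    [[0.2,-0.6,10],[0,0,0]]
  ]
}}

```text
t: 13.15
ee_pos: [562.2, -131.8, 171.2]
orientation: [1.499, 2.761, -0.001]
ft_force: [1.0, 1.6, 4.3]
width: 25.7
grasp_force: 30.0
```

Call:
{"op": "servo_tool", "data": {
  "deltas": [
    [[0,0,2],[0,0,0]],
    [[0,0,4],[0,0,0]],
    [[0,0,6],[0,0,0]],
    [[0,0,8],[0,0,0]],
    [[0,0,10],[0,0,0]]
  ]
}}

```text
t: 13.57
ee_pos: [562.3, -131.8, 161.3]
orientation: [1.499, 2.761, -0.0]
ft_force: [0.5, -0.5, 5.1]
width: 25.8
grasp_force: 30.0
```

Call:
{"op": "servo_tool", "data": {
  "deltas": [
    [[0,0,0.5],[0,0,0]],
    [[0,0,1],[0,0,0]],
    [[0,0,1],[0,0,0]],
    [[0,0,1],[0,0,0]],
    [[0,0,1],[0,0,0]]
  ]
}}

```text
t: 13.98
ee_pos: [562.3, -131.7, 160.5]
orientation: [1.499, 2.761, -0.0]
ft_force: [0.8, -0.1, 5.2]
width: 26.1
grasp_force: 30.0
```

```bash
python3 - <<'E'
from h import *
f=[]
for i in range(4):
    p=get_image("side"); o=ctrl.get_obs(); f.append(np.r_[o["ft_force"],o["ee_pos"],o["width"]])
print(np.mean(f,0).round(2),o["moment"],o["orientation"],o["t"])
P,u,v=world(p); S=P[(P[:,0]>540)&(P[:,0]<590)&(P[:,1]>-155)&(P[:,1]<-105)&(P[:,2]>75)&(P[:,2]<125)]; print(len(S),np.percentile(S[:,2],[10,30,50,70]))
c=np.linalg.inv(p["pose"])@np.array([565,-129,110,1]); q=p["K"]@c[:3]; a,b=(q[:2]/q[2]).astype(int)
cv2.imwrite("pics/pad3.png",cv2.resize(p["frame"][b-50:b+50,a-60:a+60],None,fx=6,fy=6,interpolation=2))
E
```

```text
[ 1.2000e-01 -5.0000e-02  4.6300e+00  5.6229e+02 -1.3171e+02  1.6057e+02
  2.5840e+01] [-0.11178382 -0.04545177 -0.05928269] [ 1.49886196e+00  2.76079937e+00 -9.36905238e-05] 14.1833
133 [81.98542462 88.35238214 90.40849432 92.73156951]
```

View pics/pad3.png

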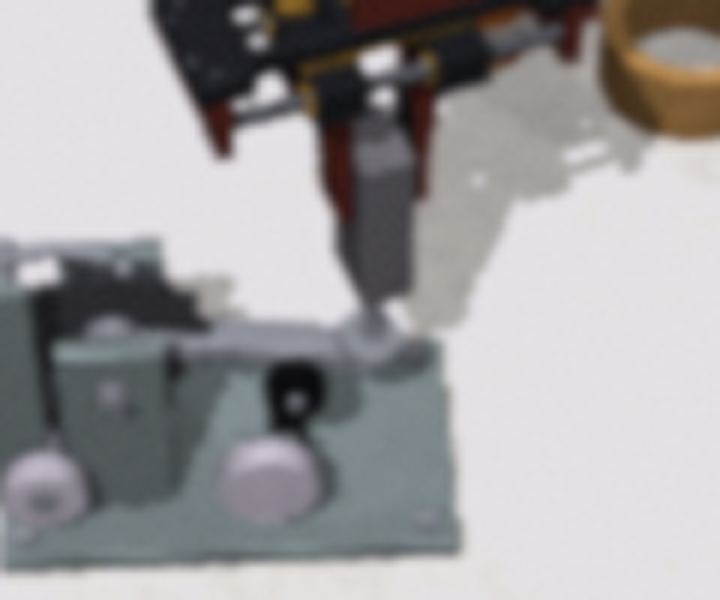

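The arm now slopes below level, with the tip on the pad at (370,335). The pad is at about 92 mm, which is 48 mm down (about 0.4 rad), with a steady push of about 6.4 N.

```bash
python3 -c "
from workcell import close_job
print(close_job())"
```

```text
the job is handed in; nothing more can be done
None
```

The job is handed in: the gauge was pressed on the wide post (about 4.5 mm) and then the slim one (about 5–6 mm), and it now holds the tensioner pad about 48 mm down (about 0.4 rad), past the click, upright in the gripper.

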